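# Level the kiln posts with a spacer from the sloping bin

### The job

The two kiln posts have to carry a shelf, so bring the short post level with the tall one: fetch the one clay spacer disc of the right thickness from the sloping wooden bin and lay it flat and centred on top of the short post, both posts left standing where they are. The discs lie against the back board with no room for fingers round them, so first slide the one you need at least 30 mm forward along its compartment's floor (a fingertip on top will draw it), and only then pick it up; the clay is brittle, so do not press it hard into the bin. Leave the other two discs, the tape roll and the cup where they are.

Things in the scene. Friction and masses are not known exactly. Their poses are not given: they have to be found in the camera images.
- bin: Fixed sloping plywood parts bin, 145 (x) x 205 (y) x 72 mm, turned a little. Origin: centre of its footprint on the table; +x to its back board, y along its width, z up; open front at -x. Three side-by-side compartments, each 61.7 mm wide inside, centred at y = -66.7, 0, +66.7 mm; 5 mm walls stand 30 mm above the floor (square to it), the back board 36 mm. No front wall.
- bin_front (a point): Middle of the front edge of the bin's floor, on the floor's top, 36 mm above the table. From here the flat floor falls towards the back by 0.14 rad.
- bin_back (a point): Middle of the back end of the bin's floor, on the floor's top at the inner face of the back board, 135 mm along the slope from the front edge, 17 mm above the table.
- spacer_mid: Loose plain clay disc 50 mm in diameter and 24 mm thick (about 95 g), the middle one of three thicknesses. The tall post less the short post is 24 mm. Origin: centre of its underside; z along its axis, up through the disc. At the start it lies flat on the sloping floor of any one of the bin's compartments, touching the back board.
- spacer_thin: Loose plain clay disc 50 mm in diameter, 10 mm thick, in another compartment. Origin: centre of its underside, z along its axis. Not wanted.
- spacer_thick: Loose plain clay disc 50 mm in diameter, 38 mm thick, in another compartment. Origin: centre of its underside, z along its axis. Not wanted.
- post_short: Short square kiln post, loose, upright on the table, 38 x 38 x 76 mm, about 165 g. Origin: centre of its underside, z up.
- post_short_top (a point): Centre of the top face of the short post, 76 mm above the table.
- post_tall: Tall square kiln post, loose, upright on the table, 34 x 34 x 100 mm. Origin: centre of its underside, z up. The two posts may have changed places.
- tape_roll: Bystander: roll of masking tape lying flat, 96 mm across, 25 mm high, loose. Origin: centre of its underside.
- cup_plain: Bystander: unglazed clay cup standing upright, 80 mm across, 77 mm high, loose. Origin: centre of its underside.
Things that resemble listed ones, but are neither listed nor needed, are in the scene too. What is shaped like the post_tall but yellow is not meant. What is shaped like the spacer_mid but yellow is not meant.

How it is judged:
By the outcome, as a careful person would: the job done as asked, in the order asked, and still so for the second after the job is handed in, with the robot touching nothing.
It also fails if it takes over 54 s, if anything falls off the work surface, if the arm or the gripper's body presses on something with over 40 N, if the wrist force passes 120 N, or if a joint passes its speed limit or range.

### The arm

A 6-joint arm with a two-finger parallel gripper is mounted at the origin on the work surface; the furniture and walls round the work are solid. World frame = base frame: x ahead of the robot, y to its left, z up, the work surface at z = 0. Lengths are in m, angles in rad, forces in N, time in s.
With the tool pointing down it reaches from about 0.3 to 0.825 m from the base axis. Payload 5.4 kg.
Tool frame: the origin (TCP) lies on the front face of the gripper's body, between the roots of the fingers; the fingertips stand 88 mm ahead of it and the grasp point (between the pads) lies 69 mm ahead of it; z points along the fingers, y is the direction in which the jaws open and shut (so a half turn about z gives the same grasp; the last joint's range is limited). The gripper opens to 92 mm and grips with 3 to 60 N. Pads are 20 mm wide; open, the fingers measure 128 mm over their backs; the gripper's body (75 mm by 189 mm) begins 69 mm behind the grasp point.
Start: joints at [1.092, 0.158, 1.597, -0, 1.386, -0.21], TCP at [0.153, 0.554, 0.303] pointing down, gripper open.
Joint ranges: [-2.91, 2.91], [-0.94, 2.29], [0.18, 2.7], [-1.29, 4.43], [0.17, 2.64], [-3, 3]. Speed limits (rad/s): [2.57, 2.57, 3.14, 3.14, 3.14, 3.14].

### API

Orientations are given as a unit quaternion [x, y, z, w].
In Python, from cell import r gives the robot as it stands. The module is installed in compiled form; this text tells all that it offers.
- The arm moves only by the shell command python3 -m crank 'ROWS' [OPENING] [FORCE]. ROWS is text: rows parted by semicolons, each of 4 numbers parted by spaces: the shift along the tool's x, y, z in mm, then the turn about the tool's z in degrees. In form: x y z roll; .... A call has 1 to 12 rows; each row is the pose to reach, as a shift and turn from the pose commanded when the call began, along the tool's axes at that moment; what a row does not reach only later rows make up. A row lasts 1/10 s, in which the tool goes at most 50 mm and 8.59 degrees, less where a joint would pass 70% of its speed; a pose out of reach is approached as far as the arm can. A call with a gripper value outside its range is refused whole. OPENING is the finger opening in mm, from 0 to 91.9, set as the call begins (- or left out, the last holds). The fingers move at their own pace and stop on an object; FORCE is the grip in N (left out, the last holds). Time passes only in rows, so rows that repeat a pose let the fingers close. It gives the time, the measured TCP pose, the force and the opening at its end, in the units of the state.
- r.get_state(): the state, without advancing time (a new reading comes with each control period).
- r.camera(name): name is "side" or "top" or "wrist"; returns (picture, depth): 480x640x3 uint8, red, green, blue; 480x640 float32, m along the optical axis (not along the pixel's ray), 0 where there is no reading.
- r.camera_info(name): a dict with "vfov" (degrees; the focal length in pixels is half the picture's height over the tangent of half this angle, whatever the lens; pixels are square), "cx", "cy" (the principal point, pixels), "k1" (the pictures are not rectified: a ray, as slopes to the right and down, at radius r is drawn at 1 + k1 r^2 times it, then the intrinsics apply), "rvec" (rotation vector, rad) and "tvec" (3), from world to camera coordinates, as OpenCV has them. Camera axes: x right, y down, z forward; pixel columns grow to the right and rows downward; lengths in m; the calibration is good to about 2 mm. A picture is of the moment at which its call begins: read the wrist's pose just before it. camera_info takes no time and is no camera call; for the wrist camera it gives the pose at the moment of the call.
- r.job_done(): hands the job in, once; it reports no verdict.
Trained networks look in the newest picture that a camera, given by its name, has taken for a name from the list of things; names that differ only in an ending like _2 or _b are one class to them, and where a whole thing is asked for, a point or a joint stands for the part that bears it (a point fixed in the world has none). Each returns a list of dicts, best first, with "p" (0 to 1); they miss things now and then, are a little off and sometimes report something else, mostly with a low value. They report only what shows in the picture. A call takes as long as a camera call. They do not tell look-alikes from the thing itself.
- r.look_for(camera, label): "box" ([centre column, centre row, width, height] in pixels, round what is visible of it).
The state is a dict: "time": time; "joint_pos": joint angles; "joint_vel": joint speeds; "joint_torque": joint torques, N m; "eef_pos": TCP position; "tcp_rot": TCP orientation; "wrist_force": force on the tool from outside, world axes, zero at the start; "ft_torque": the same for the moment, N m; "finger_gap": opening from 0.0 (shut) to 1.0 (fully open).
Only numpy, scipy, OpenCV 4.12 (cv2) and the standard library are available. Lean on these libraries where they do the work, as an engineer would, in place of code of your own. Each camera call takes 0.05 s, during which the arm holds its last target.

## Working session

There is one attempt and no reset: what is moved stays moved. The work goes in short steps, Python scripts to look and compute and a shell command to move; the robot and the scene stay as the last step left them, time stands still between calls to the robot, and variables do not carry over. Pictures are saved under pics/ and viewed, and the job is handed in when it is done.

```bash
mkdir -p pics; ls
cat > h.py <<'E'
import numpy as np, cv2
from cell import r
from scipy.spatial.transform import Rotation as R
def cam(n):
    i=r.camera_info(n); im,d=r.camera(n); return i,im,d
def K(i):
    f=240/np.tan(np.radians(i["vfov"])/2); return np.array([[f,0,i["cx"]],[0,f,i["cy"]],[0,0,1]])
def cloud(i,d):
    k=K(i); v,u=np.mgrid[0:480,0:640].astype(float)
    p=cv2.undistortPoints(np.stack([u.ravel(),v.ravel()],1)[:,None],k,np.array([i["k1"],0,0,0,0.]))[:,0]
    z=d.ravel(); P=np.c_[p*z[:,None],z]
    Rm=R.from_rotvec(np.ravel(i["rvec"])).as_matrix()
    W=(P-np.ravel(i["tvec"]))@Rm; W[z==0]=np.nan
    return W.reshape(480,640,3)
def proj(i,X):
    return cv2.projectPoints(np.atleast_2d(np.float64(X)),np.ravel(i["rvec"]),np.ravel(i["tvec"]),K(i),np.array([i["k1"],0,0,0,0.]))[0][:,0]
E
python3 - <<'E'
from h import *
for n in("side","top"):
    i,im,d=cam(n); print(n,i)
    cv2.imwrite(f"pics/{n}0.png",im[:,:,::-1]); np.savez(f"{n}0.npz",W=cloud(i,d),im=im)
    for l in("bin","spacer_mid","spacer_thin","spacer_thick","post_short","post_tall","tape_roll","cup_plain"):
        print(l,[(np.round(x["box"]).astype(int).tolist(),round(x["p"],2)) for x in r.look_for(n,l)])
print(r.get_state())
E
```

```text
pics
side {'vfov': 51.92742392796404, 'cx': 315.17820240064435, 'cy': 234.92288188013282, 'k1': -0.10502432020999161, 'rvec': array([ 2.20741187, -1.62169352,  0.3987791 ]), 'tvec': array([-0.16332074,  0.41072721,  0.82534888])}
bin [([396, 189, 106, 68], 0.63)]
spacer_mid [([459, 296, 23, 30], 0.75)]
spacer_thin [([397, 179, 24, 21], 0.55)]
spacer_thick [([365, 175, 29, 28], 0.86)]
post_short [([250, 237, 24, 34], 0.56)]
post_tall [([146, 294, 34, 36], 0.62), ([182, 210, 27, 34], 0.59)]
tape_roll [([322, 290, 46, 46], 0.96)]
cup_plain [([404, 295, 45, 48], 0.68)]
top {'vfov': 57.82616472183007, 'cx': 312.65125809558936, 'cy': 239.909138592133, 'k1': 8.57278205220413e-05, 'rvec': array([ 2.10582067, -2.13414594,  0.15732005]), 'tvec': array([-0.01023047,  0.45756825,  0.86881697])}
bin [([379, 163, 110, 85], 0.84), ([337, 284, 43, 48], 0.48)]
spacer_mid [([378, 164, 112, 84], 0.67), ([456, 245, 27, 27], 0.63), ([403, 141, 24, 27], 0.57)]
spacer_thin [([373, 149, 21, 22], 0.75)]
spacer_thick [([343, 153, 20, 28], 0.7)]
post_short [([258, 255, 26, 27], 0.58), ([378, 163, 108, 88], 0.5
[... 154 characters left out ...]
, 268, 43, 38], 0.81)]
{'time': 0.9, 'joint_pos': array([ 1.09190532e+00,  1.58381189e-01,  1.59695057e+00, -4.36360722e-05,
        1.38618770e+00, -2.10098733e-01]), 'joint_vel': array([-0.00016182, -0.00090111, -0.00133794, -0.00063227, -0.00077236,
       -0.00025719]), 'joint_torque': array([ 1.69505514e-03, -3.85563934e+01, -3.22372842e+01,  7.04131834e-02,
        3.05208180e-02, -1.73177227e-05]), 'eef_pos': array([0.15273216, 0.55434764, 0.30273651]), 'tcp_rot': array([1.33987948e-01, 9.90982960e-01, 2.72007510e-05, 3.25459242e-05]), 'wrist_force': array([0.33355605, 0.73024779, 0.11559121]), 'ft_torque': array([0.05447154, 0.05796662, 0.03276098]), 'finger_gap': 0.9975255713491246}
```

View pics/side0.png

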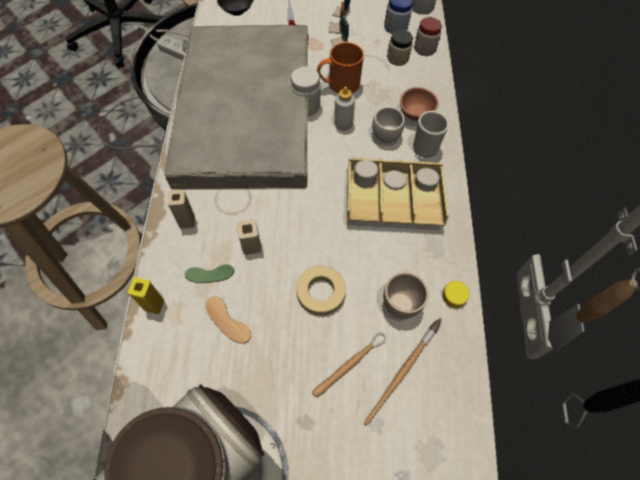

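View pics/top0.png

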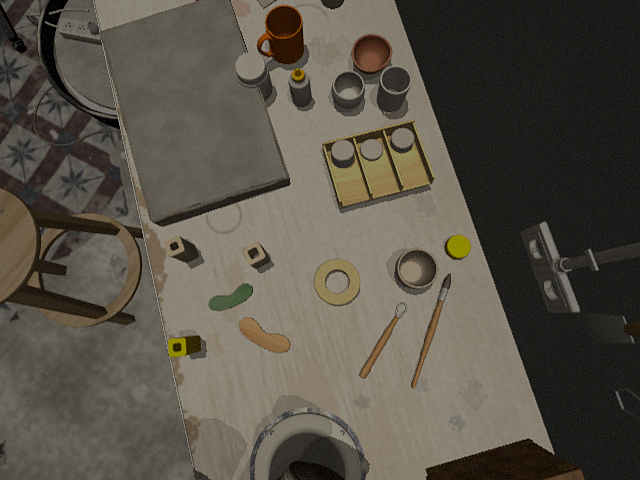

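Run:
```python
import numpy as np,cv2
for n,bs in(("top",dict(bin=(379,163,120,100),a=(403,141,8,8),b=(373,149,8,8),c=(343,153,8,8),ps=(258,255,40,40),pt=(180,248,50,40),pt2=(185,345,40,40),sp=(456,245,8,8),cup=(418,268,40,40),tape=(337,284,50,50))),):
    W=np.load(n+"0.npz")["W"]
    for k,(u,v,w,h) in bs.items():
        P=W[v-h//2:v+h//2,u-w//2:u+w//2].reshape(-1,3); P=P[~np.isnan(P[:,0])]
        Q=P[P[:,2]>0.01]; t=np.percentile(Q[:,2],90) if len(Q) else 0
        T=Q[Q[:,2]>t-.006]
        print(k,"top z",round(t,4),"med",np.round(np.median(T,0),4),"mid",np.round((T.min(0)+T.max(0))/2,4),"ext",np.round(np.ptp(T,axis=0),3))
im=np.load("top0.npz")["im"]
c=im[100:310,150:480]
cv2.imwrite("pics/topz.png",cv2.resize(c,None,fx=2.4,fy=2.4,interpolation=cv2.INTER_CUBIC)[:,:,::-1])
```

```text
bin top z 0.057 med [ 0.6374 -0.1023  0.0575] mid [ 0.6233 -0.1552  0.0602] ext [0.183 0.228 0.018]
a top z 0.0491 med [ 0.6692 -0.2122  0.0469] mid [ 0.6698 -0.2118  0.0468] ext [0.019 0.016 0.007]
b top z 0.0332 med [ 0.6589 -0.1491  0.032 ] mid [ 0.6595 -0.1491  0.0315] ext [0.019 0.016 0.008]
c top z 0.0631 med [ 0.6394 -0.0827  0.0604] mid [ 0.6398 -0.082   0.061 ] ext [0.017 0.015 0.008]
ps top z 0.0782 med [0.4265 0.1021 0.0768] mid [0.4271 0.1012 0.0769] ext [0.047 0.046 0.009]
pt top z 0.1016 med [0.4391 0.2537 0.1005] mid [0.4393 0.2538 0.0999] ext [0.04  0.041 0.008]
pt2 top z 0.102 med [0.2478 0.2395 0.1006] mid [0.2471 0.2404 0.1005] ext [0.035 0.035 0.009]
sp top z 0.0268 med [ 0.4454 -0.316   0.025 ] mid [ 0.4455 -0.3163  0.0251] ext [0.016 0.017 0.006]
cup top z 0.0771 med [ 0.3929 -0.2244  0.0764] mid [ 0.393  -0.2231  0.0756] ext [0.078 0.078 0.009]
tape top z 0.0276 med [ 0.3717 -0.0658  0.0256] mid [ 0.3717 -0.0648  0.0265] ext [0.094 0.094 0.01 ]
```

View pics/topz.png

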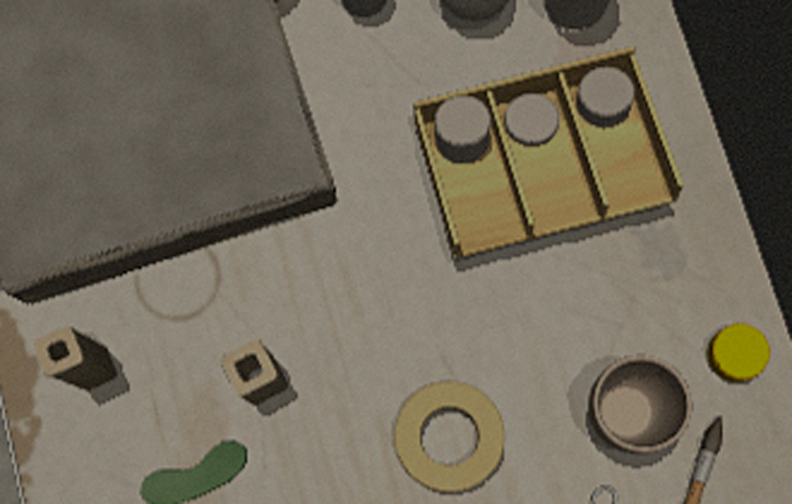

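```bash
cat > binfit.py <<'E'
from h import *
from scipy.optimize import minimize
def fit(W):
    P=W.reshape(-1,3); P=P[~np.isnan(P[:,0])]
    P=P[(abs(P[:,0]-.62)<.14)&(abs(P[:,1]+.155)<.15)&(P[:,2]>.011)&(P[:,2]<.085)]
    s,c=np.sin(.14),np.cos(.14)
    def loc(q):
        a=q[2]; d=P[:,:2]-q[:2]; x=d@[np.cos(a),np.sin(a)]; y=d@[-np.sin(a),np.cos(a)]
        # floor frame: front edge at x=-xf
        t=x; return t,y
    def cost(q):
        x,y=loc(q); z=P[:,2]-q[3]
        # front edge at x=-72.5mm z=.036 ; slope coords
        dx=x+.0725; u=dx*c-(z-.036)*s; h=dx*s+(z-.036)*c
        # u: along the slope, h: above the floor
        df=np.where((u>-.003)&(u<.137)&(abs(y)<.1025),abs(h),1)
        dw=np.minimum.reduce([abs(abs(y)-.03335) , abs(abs(y)-.10)])
        dw=np.maximum(dw-.0025,0); dw=np.hypot(dw,np.maximum(h-.03,0)+np.maximum(-u,0)+np.maximum(u-.14,0)+np.maximum(-h-.03,0))
        db=np.hypot(np.maximum(abs(u-.1375)-.0025,0),np.maximum(h-.036,0)+np.maximum(abs(y)-.1025,0))
        dd=np.full(len(P),1.)
        m=np.minimum.reduce([df,dw,db])
        return np.minimum(m,.006).mean()
    best=None
    for a in np.radians([-20,-15,-10,-5,0,5,10]):
      for x in(.6,.62,.64):
        o=minimize(cost,[x,-.155,a,0],method="Nelder-Mead",options=dict(initial_simplex=np.array([x,-.155,a,0])+np.vstack([np.zeros(4),np.diag([.02,.02,.15,.003])]),maxiter=600,xatol=1e-5,fatol=1e-8))
        if best is None or o.fun<best.fun: best=o
    return best
def tobin(q,P):
    s,c=np.sin(.14),np.cos(.14); a=q[2]; d=P[...,:2]-q[:2]
    x=d@[np.cos(a),np.sin(a)]; y=d@[-np.sin(a),np.cos(a)]; z=P[...,2]-q[3]
    dx=x+.0725; return np.stack([dx*c-(z-.036)*s,y,dx*s+(z-.036)*c],-1)
E
python3 - <<'E'
from binfit import *
for n in("top","side"):
    W=np.load(n+"0.npz")["W"]; b=fit(W); q=b.x; print(n,np.round(q,4),b.fun)
    L=tobin(q,W).reshape(-1,3); Wf=W.reshape(-1,3)
    for k,y0 in(("right",-.0667),("mid",0),("left",.0667)):
        for hh in(.010,.024,.038):
            m=(abs(L[:,1]-y0)<.029)&(abs(L[:,2]-hh)<.004)&(L[:,0]>.07)&(L[:,0]<.137)
            if m.sum()>60:
                T=L[m]; c,rad=cv2.minEnclosingCircle(np.float32(T[:,:2]*1000)); print(k,hh,m.sum(),"u,y mid",(T.min(0)+T.max(0))/2,"h",np.median(T[:,2]),"circ",np.round(c,1),round(rad,1),"world",np.median(Wf[m],0))
    for nm,c0,z in(("short",(.427,.102),.076),("tall",(.439,.254),.1),("cup",(.393,-.224),.077)):
        m=(np.hypot(Wf[:,0]-c0[0],Wf[:,1]-c0[1])<.06)&(abs(Wf[:,2]-z)<.005)
        print(nm,cv2.minAreaRect(np.float32(Wf[m][:,:2]*1000)),np.median(Wf[m][:,2]))
E
```

```text
top [ 0.6209 -0.154   0.2388  0.0013] 0.002072314894580309
right 0.024 379 u,y mid [ 0.11225697 -0.06975561  0.02389777] h 0.02372647694035275 circ [113.6 -68.8] 26.4 world [ 0.67739397 -0.21138869  0.04526896]
mid 0.01 376 u,y mid [ 0.11178598 -0.00015411  0.00995519] h 0.009795955265960572 circ [115.4   3.6] 30.5 world [ 0.65876348 -0.14522655  0.03153669]
left 0.038 393 u,y mid [0.11172336 0.06760775 0.03799776] h 0.03779600897099328 circ [115.5  70.6] 32.2 world [ 0.64725951 -0.08125127  0.05939821]
short ((427.3169250488281, 102.02881622314453), (38.708072662353516, 37.593017578125), 26.8892879486084) 0.07677593086324026
tall ((440.1718444824219, 254.10179138183594), (34.78983688354492, 34.90087890625), 23.90509605407715) 0.10052182637617904
cup ((392.92364501953125, -222.22442626953125), (79.00495147705078, 77.38980102539062), 88.6099624633789) 0.07637396755309347
side [ 0.6189 -0.1554  0.2417  0.0009] 0.0022687399722428107
right 0.01 61 u,y mid [ 0.11099949 -0.06892934  0.01010747] h 0.010264418361055565 circ [117.6 -69. ] 32.7 world [ 0.65421515 -0.21267205  0.03331781]
right
[... 428 characters left out ...]
0.08344366  0.03306368]
left 0.024 67 u,y mid [0.11078844 0.06697845 0.0240059 ] h 0.023531476684237627 circ [118.   66.7] 33.5 world [ 0.62395359 -0.08620873  0.04651264]
left 0.038 323 u,y mid [0.11141714 0.06281044 0.03746609] h 0.03746948018884152 circ [115.6  62.8] 30.3 world [ 0.64351722 -0.08292108  0.05875326]
short ((425.6844482421875, 100.57447052001953), (38.9011344909668, 38.12677764892578), 27.474079132080078) 0.07643229036900573
tall ((436.67425537109375, 252.79359436035156), (36.27156066894531, 35.57698440551758), 24.03438377380371) 0.09973260681391143
cup ((390.55596923828125, -223.61904907226562), (79.7120590209961, 81.09762573242188), 1.6572115421295166) 0.07618209374913615
```

```bash
cat >> h.py <<'E'
def plan(p,yawx=None):
    s=r.get_state(); M=R.from_quat(s["tcp_rot"]).as_matrix(); d=M.T@(np.array(p)-s["eef_pos"])*1000
    y=np.degrees(np.arctan2(M[1,0],M[0,0])); print("t",round(s["time"],2),"pos",np.round(s["eef_pos"],4),"yawx",round(y,2),"shift",np.round(d,1),"dist",round(np.linalg.norm(d)),"roll",None if yawx is None else round((y-yawx+180)%360-180,1),"F",np.round(s["wrist_force"],2),"j",np.round(s["joint_pos"],2))
E
python3 - <<'E'
from h import *
W=np.load("top0.npz")["W"].reshape(-1,3)
a=np.array([.153,.554]);b=np.array([.683,-.21]);t=(b-a)/np.linalg.norm(b-a);d=W[:,:2]-a
m=(abs(d@[-t[1],t[0]])<.13)&(d@t>.1)&(d@t<1.05); print("corridor zmax",np.nanmax(W[m,2]))
m=(W[:,0]>.4)&(W[:,0]<.95)&(abs(W[:,1])<.35);print(np.nanmax(W[m,2]))
plan([.6826,-.2099,.2],193.75)
E
```

```text
corridor zmax 0.5216613129297086
0.5216613129297086
t 0.9 pos [0.1527 0.5543 0.3027] yawx 164.6 shift [-713.8 -596.1  102.7] dist 936 roll -29.2 F [0.33 0.73 0.12] j [ 1.09  0.16  1.6  -0.    1.39 -0.21]
```

Run:
```python
import numpy as np
W=np.load("top0.npz")["W"]
m=(W[...,2]>.11)&(W[...,0]>.3)&(W[...,0]<1)&(abs(W[...,1])<.4)
v,u=np.where(m); print(len(u))
import cv2
n,l,s,c=cv2.connectedComponentsWithStats(m.astype(np.uint8))
for i in range(1,n):
    if s[i,4]>5: print(s[i],W[l==i].min(0),W[l==i].max(0))
```

```text
38569
[  425     0   215   264 38256] [ 0.38456309 -0.39999034  0.11000062] [ 0.9532155  -0.26099513  0.5417439 ]
[295  68   6   7  29] [0.79296357 0.00406516 0.1102995 ] [0.8020772  0.0144256  0.12326318]
[583 248  13  21 136] [ 0.36067868 -0.39999796  0.33357752] [ 0.38679248 -0.39293056  0.34870979]
[549 259  13  13 106] [ 0.36598352 -0.39999458  0.23756651] [ 0.38497091 -0.39508408  0.26656465]
[583 313  13   1  13] [ 0.30070614 -0.38744244  0.33178683] [ 0.30085987 -0.38569208  0.3559903 ]
```

Run:
```python
import numpy as np
for n in("top","side"):
  W=np.load(n+"0.npz")["W"].reshape(-1,3)
  for x in(.35,.45,.55,.6,.65,.7,.75,.8,.9):
    for z in (.12,.2,.3,.45):
        m=(abs(W[:,0]-x)<.03)&(abs(W[:,2]-z)<.04)&(W[:,1]<-.2)
        if m.sum()>5: print(n,x,z,m.sum(),np.round(np.percentile(W[m,1],[2,50,98,100]),3))
```

```text
top 0.35 0.12 513 [-0.432 -0.424 -0.416 -0.415]
top 0.35 0.2 902 [-0.427 -0.413 -0.403 -0.395]
top 0.35 0.3 1502 [-0.432 -0.424 -0.399 -0.394]
top 0.35 0.45 136 [-0.407 -0.402 -0.4   -0.399]
top 0.45 0.12 575 [-0.404 -0.396 -0.389 -0.388]
top 0.45 0.2 903 [-0.402 -0.392 -0.387 -0.386]
top 0.45 0.3 1378 [-0.405 -0.397 -0.389 -0.388]
top 0.45 0.45 1409 [-0.405 -0.395 -0.389 -0.387]
top 0.55 0.12 620 [-0.378 -0.37  -0.362 -0.361]
top 0.55 0.2 830 [-0.378 -0.37  -0.362 -0.361]
top 0.55 0.3 1269 [-0.378 -0.37  -0.362 -0.361]
top 0.55 0.45 2733 [-0.378 -0.37  -0.362 -0.361]
top 0.6 0.12 603 [-0.365 -0.357 -0.349 -0.346]
top 0.6 0.2 800 [-0.365 -0.357 -0.349 -0.348]
top 0.6 0.3 1228 [-0.365 -0.357 -0.349 -0.347]
top 0.6 0.45 2576 [-0.365 -0.357 -0.349 -0.347]
top 0.65 0.12 587 [-0.351 -0.343 -0.335 -0.334]
top 0.65 0.2 781 [-0.351 -0.343 -0.335 -0.334]
top 0.65 0.3 1170 [-0.351 -0.343 -0.336 -0.334]
top 0.65 0.45 2105 [-0.352 -0.345 -0.336 -0.334]
top 0.7 0.12 564 [-0.338 -0.33  -0.322 -0.321]
top 0.7 0.2 752 [-0.338 -0.33  -0.322 -0.321]
top 0.7 0.3 1131 [-0.338 -0.33  -0.322 -0.321]
top 0
[... 1406 characters left out ...]
0 [-0.338 -0.331 -0.322 -0.321]
side 0.7 0.2 512 [-0.339 -0.33  -0.323 -0.321]
side 0.7 0.3 664 [-0.338 -0.331 -0.322 -0.321]
side 0.7 0.45 1030 [-0.338 -0.331 -0.322 -0.321]
side 0.75 0.12 455 [-0.325 -0.316 -0.204 -0.2  ]
side 0.75 0.2 469 [-0.325 -0.317 -0.309 -0.308]
side 0.75 0.3 603 [-0.325 -0.317 -0.309 -0.307]
side 0.75 0.45 617 [-0.325 -0.319 -0.309 -0.309]
side 0.8 0.12 448 [-0.312 -0.302 -0.203 -0.2  ]
side 0.8 0.2 421 [-0.312 -0.304 -0.295 -0.294]
side 0.8 0.3 558 [-0.312 -0.304 -0.295 -0.294]
side 0.8 0.45 159 [-0.312 -0.308 -0.3   -0.299]
side 0.9 0.12 306 [-0.285 -0.277 -0.269 -0.267]
side 0.9 0.2 369 [-0.285 -0.277 -0.269 -0.267]
side 0.9 0.3 451 [-0.285 -0.277 -0.269 -0.268]
```

```bash
python3 -m crank '-20 -16 0 0; -55 -45 0 -3; -93 -77 0 -9; -131 -109 0 -15; -169 -141 0 -21; -207 -173 0 -27; -245 -205 0 -29; -283 -237 0 -29; -321 -269 0 -29; -359 -301 0 -29; -397 -333 0 -29' 0 10
python3 -c "
from h import *
plan([.6826,-.2099,.2],193.75)"
```

```text
time: 2.0
eef_pos: [0.4479, 0.1259, 0.3031]
tcp_rot: [-0.118, 0.993, 0.0, 0.001]
wrist_force: [0.4, 0.9, 0.7]
finger_gap: 0.065
t 2.0 pos [0.4479 0.1259 0.3031] yawx -166.42 shift [-149.2 -381.6  103.2] dist 422 roll -0.2 F [0.43 0.89 0.68] j [ 0.01 -0.14  1.89  0.    1.38 -1.79]
```

```bash
python3 -m crank '-17 -42 5 0; -34 -86 15 0; -51 -130 25 0; -68 -174 35 0; -85 -218 45 0; -102 -262 55 0; -119 -306 65 0; -136 -350 75 0; -149 -381 85 0; -149 -381 103 0; -149 -381 103 0' 0 10
python3 - <<'E'
from h import *
plan([.6826,-.2099,.148],193.75)
for n in("wrist","side"):
    i,im,d=cam(n); cv2.imwrite(f"pics/{n}1.png",im[:,:,::-1]); np.savez(f"{n}1.npz",W=cloud(i,d),im=im)
E
```

```text
time: 3.1
eef_pos: [0.6798, -0.2069, 0.1956]
tcp_rot: [-0.118, 0.993, 0.002, -0.003]
wrist_force: [-1.1, 0.1, -0.7]
finger_gap: 0.007
t 3.1 pos [ 0.6798 -0.2069  0.1956] yawx -166.45 shift [-2.2 -3.8 47.6] dist 48 roll -0.2 F [-1.06  0.13 -0.71] j [-0.47  0.59  1.25  0.    1.3  -2.27]
```

View pics/wrist1.png

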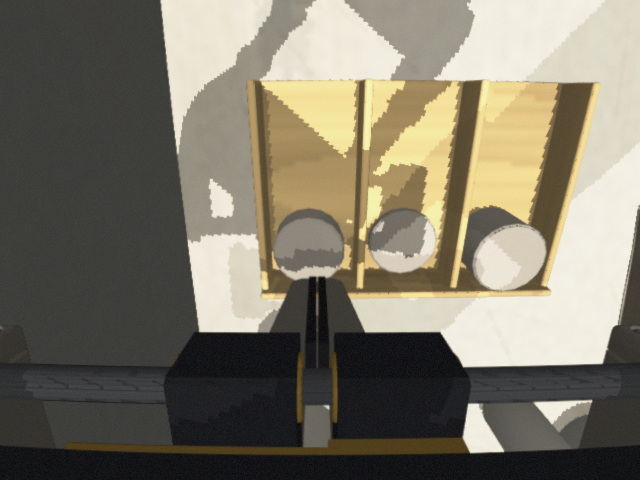

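View pics/side1.png

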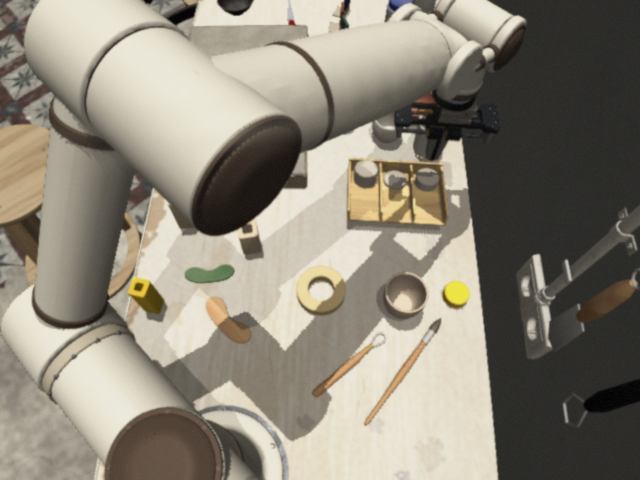

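Run:
```python
from binfit import *
W=np.load("wrist1.npz")["W"]
for v,u in((230,309),(230,400),(255,515)): print(np.round(np.nanmedian(W[v-4:v+5,u-4:u+5].reshape(-1,3),0),4))
b=fit(W);q=b.x;print(np.round(q,4),b.fun)
L=tobin(q,W); m=(abs(L[...,1]+.0667)<.03)&(abs(L[...,2]-.024)<.004)&(L[...,0]<.137)&(L[...,0]>.06)
T=L[m];print(m.sum(),T.min(0),T.max(0),np.median(T,0))
plan([.6826,-.2099,.15],193.75)
```

```text
[ 0.661  -0.2154  0.0475]
[ 0.6492 -0.1516  0.0327]
[ 0.6429 -0.0793  0.0591]
[ 0.6187 -0.1559  0.244   0.0012] 0.001397005400662691
3587 [ 0.08839394 -0.09334697  0.02001005] [ 0.13581067 -0.04447878  0.02605468] [ 0.11076424 -0.06898327  0.02391369]
t 3.2 pos [ 0.6807 -0.2061  0.199 ] yawx -166.35 shift [-1.  -4.2 49. ] dist 49 roll -0.1 F [1.07 0.48 1.09] j [-0.46  0.59  1.25  0.    1.3  -2.27]
```

```bash
python3 -m crank '0 -3 20 0; 0 -5 35 0; 0 -5 46 0; 0 -5 46 0; 0 -5 46 0'
python3 -c "
from h import *
plan([.6817,-.2113,.138],194)"
```

```text
time: 3.7
eef_pos: [0.6826, -0.2119, 0.1539]
tcp_rot: [-0.119, 0.993, 0.0, -0.0]
wrist_force: [0.7, -0.3, 0.2]
finger_gap: 0.008
t 3.7 pos [ 0.6826 -0.2119  0.1539] yawx -166.38 shift [ 0.7  0.8 15.9] dist 16 roll -0.4 F [ 0.68 -0.33  0.2 ] j [-0.47  0.64  1.27  0.    1.23 -2.28]
```

```bash
python3 -m crank '0 0 6 0; 0 0 12 0; 0 0 15 0; 0 0 16 0; 0 0 16 0'; for k in 1; do python3 -m crank '0 0 1 0; 0 0 1 0'; done
```

```text
time: 4.2
eef_pos: [0.6825, -0.2123, 0.1374]
tcp_rot: [-0.118, 0.993, 0.0, -0.0]
wrist_force: [-0.7, 0.3, 1.1]
finger_gap: 0.004
time: 4.4
eef_pos: [0.6827, -0.2123, 0.1368]
tcp_rot: [-0.118, 0.993, -0.0, 0.0]
wrist_force: [0.4, 0.6, -0.5]
finger_gap: 0.003
```

```bash
python3 -m crank '0 0 1 0; 0 0 1 0'
```

```text
time: 4.6
eef_pos: [0.6826, -0.2123, 0.1356]
tcp_rot: [-0.118, 0.993, 0.0, -0.0]
wrist_force: [-0.2, 0.9, -0.3]
finger_gap: 0.003
```

```bash
python3 -m crank '0 0 1 0; 0 0 1 0'
```

```text
time: 4.8
eef_pos: [0.6825, -0.2123, 0.1345]
tcp_rot: [-0.118, 0.993, 0.0, -0.0]
wrist_force: [-1.0, -1.3, -1.1]
finger_gap: 0.004
```

```bash
python3 -m crank '0 0 0.7 0; 0 0 0.7 0'
```

```text
time: 5.0
eef_pos: [0.6826, -0.2123, 0.1339]
tcp_rot: [-0.118, 0.993, 0.0, -0.0]
wrist_force: [0.4, -0.2, -0.3]
finger_gap: 0.007
```

```bash
python3 -m crank '0 0 0.7 0; 0 0 0.7 0'
```

```text
time: 5.2
eef_pos: [0.6827, -0.2123, 0.1335]
tcp_rot: [-0.118, 0.993, -0.0, 0.0]
wrist_force: [0.5, 0.3, 1.2]
finger_gap: 0.009
```

```bash
python3 -m crank '0 0 0.7 0; 0 0 0.7 0'
```

```text
time: 5.4
eef_pos: [0.6829, -0.2124, 0.1333]
tcp_rot: [-0.118, 0.993, -0.0, 0.0]
wrist_force: [-1.6, 1.3, 3.9]
finger_gap: 0.008
```

```bash
python3 -m crank '0 0 0.5 0; 2 0 0.2 0; 5 0 -0.2 0; 8 0 -0.6 0; 10 0 -0.9 0'
```

```text
time: 5.9
eef_pos: [0.6736, -0.215, 0.1346]
tcp_rot: [-0.118, 0.993, -0.001, 0.001]
wrist_force: [2.4, 1.0, 5.1]
finger_gap: 0.006
```

```bash
cat > look.py <<'E'
import sys
from h import *
n,k=sys.argv[1:3]
i,im,d=cam(n); cv2.imwrite(f"pics/{n}{k}.png",im[:,:,::-1]); np.savez(f"{n}{k}.npz",W=cloud(i,d),im=im)
E
cat > disc.py <<'E'
import sys
from binfit import *
W=np.load(sys.argv[1])["W"]; q=np.array([.6187,-.1559,.244,.0012])
L=tobin(q,W); m=(abs(L[...,1]+.0667)<.029)&(abs(L[...,2]-.024)<.004)&(L[...,0]<.137)&(L[...,0]>-.02)
T=L[m];print(m.sum(),np.percentile(T,.5,0),np.percentile(T,99.5,0),np.median(T,0))
E
python3 look.py wrist 2; python3 disc.py wrist2.npz
```

```text
3887 [ 0.07958551 -0.09307524  0.02028745] [ 0.11566561 -0.04521795  0.02740902] [ 0.0940692  -0.06867946  0.0238682 ]
```

View pics/wrist2.png

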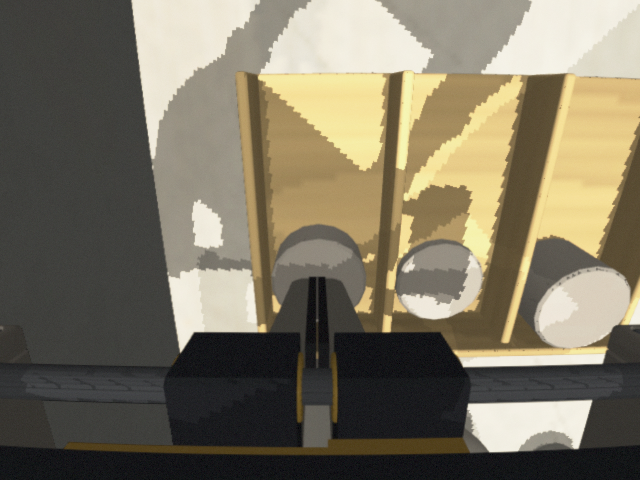

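```bash
python3 -m crank '3 0 -0.3 0; 6 0 -0.7 0; 9 0 -1.2 0; 12 0 -1.6 0; 15 0 -2.0 0; 15 0 -2.0 0'
```

```text
time: 6.55
eef_pos: [0.6588, -0.2186, 0.1367]
tcp_rot: [-0.118, 0.993, -0.001, 0.001]
wrist_force: [2.3, 0.9, 5.9]
finger_gap: 0.004
```

```bash
python3 -m crank '3 0 -0.4 0; 6 0 -0.8 0; 9 0 -1.2 0; 12 0 -1.7 0; 15 0 -2.1 0; 18 0 -2.5 0; 21 0 -2.9 0; 24 0 -3.3 0; 24 0 -3.3 0'; python3 look.py wrist 3; python3 disc.py wrist3.npz
```

```text
time: 7.45
eef_pos: [0.6355, -0.2242, 0.1401]
tcp_rot: [-0.118, 0.993, -0.001, 0.001]
wrist_force: [1.8, 1.3, 6.7]
finger_gap: 0.008
3895 [ 0.04002138 -0.09295348  0.02021003] [ 0.07618036 -0.04509064  0.02708131] [ 0.05440703 -0.06854315  0.02386638]
```

```bash
python3 -m crank '0 0 -3 0; 0 0 -15 0; 0 0 -45 0; 0 0 -50 8; 0 0 -50 16; 0 0 -50 24; 0 0 -50 32; 0 0 -50 40; 0 0 -50 48; 0 0 -50 56; 0 0 -50 64; 0 0 -50 72' 60 10; python3 -m crank '0 0 0 6; 0 0 0 12; 0 0 0 18; 0 0 0 18; 0 0 0 18'
python3 look.py wrist 4; python3 disc.py wrist4.npz; python3 look.py top 4; python3 disc.py top4.npz
python3 -c "
from h import *
plan([.626,-.2252,.1255],104)"
```

```text
time: 8.7
eef_pos: [0.6343, -0.2237, 0.1886]
tcp_rot: [0.49, 0.871, -0.0, -0.001]
wrist_force: [0.3, 0.0, -0.0]
finger_gap: 0.65
time: 9.2
eef_pos: [0.6346, -0.2238, 0.1887]
tcp_rot: [0.617, 0.787, -0.0, -0.0]
wrist_force: [0.7, 1.1, -0.2]
finger_gap: 0.658
4176 [ 0.04047533 -0.09187537  0.02109729] [ 0.0878063  -0.04492903  0.02561037] [ 0.06373678 -0.06753019  0.02392165]
t 9.3 pos [ 0.6348 -0.2238  0.1888] yawx 103.7 shift [ 0.7 -8.8 63.3] dist 64 roll -0.3 F [0.29 0.27 1.06] j [-0.52  0.5   1.39 -0.    1.24 -0.76]Traceback (most recent call last):
  File "disc.py", line 5, in <module>
    T=L[m];print(m.sum(),np.percentile(T,.5,0),np.percentile(T,99.5,0),np.median(T,0))
                         ~~~~~~~~~~~~~^^^^^^^^
    return _quantile_unchecked(
        a, q, axis, out, overwrite_input, method, keepdims, weights)
    return _ureduce(a,
                    func=_quantile_ureduce_func,
    ...<5 lines>...
                    overwrite_input=overwrite_input,
                    method=method)
    r = func(a, **kwargs)
    result = _quantile(arr,
                       quantiles=q,
    ...<2 lines>...
                       out=out,
                       weights=wgt)
    slices_having_nans = np.isnan(arr[-1, ...])
                                  ~~~^^^^^^^^^
IndexError: index -1 is out of bounds for axis 0 with size 0
```

View pics/wrist4.png

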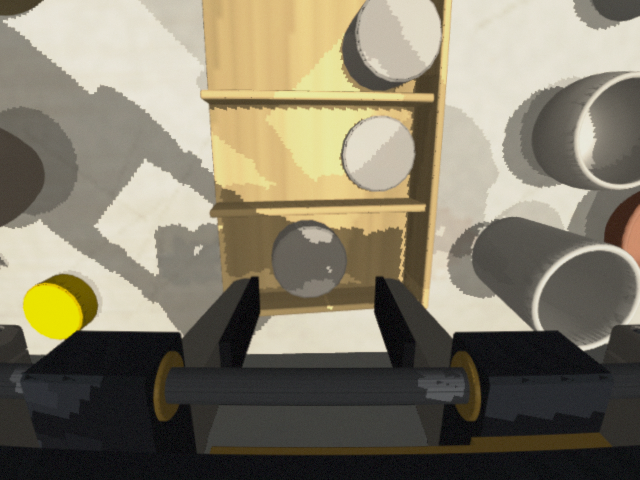

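```bash
python3 -m crank '0 -4 10 0; 1 -7 30 0; 1 -7 45 0; 1 -7 55 0; 1 -7 60 0; 1 -7 62 0; 1 -7 63 0; 1 -7 63 0' 60 10; python3 look.py wrist 5
```

```text
time: 10.1
eef_pos: [0.6284, -0.2247, 0.1265]
tcp_rot: [0.618, 0.786, 0.0, 0.001]
wrist_force: [-0.0, 0.7, 0.4]
finger_gap: 0.65
```

View pics/wrist5.png

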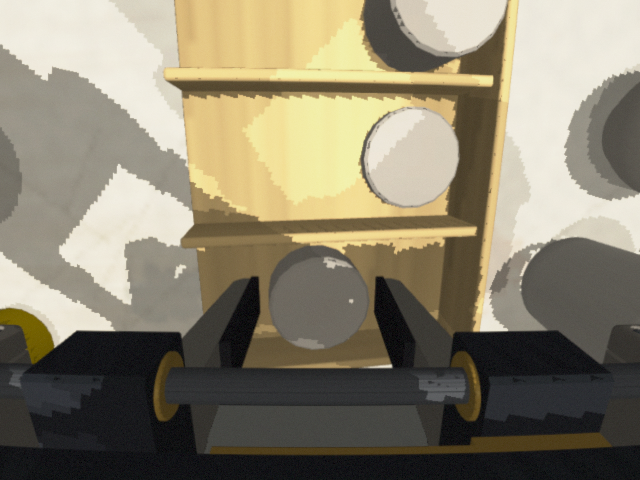

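```bash
python3 -m crank '0 0 0 0; 0 0 0 0; 0 0 0 0; 0 0 0 0; 0 0 0 0; 0 0 0 0' 40 10;  python3 -m crank '0 0 -2 0; 0 0 -4 0; 0 0 -4 0' 40 15; python3 look.py wrist 6
```

```text
time: 10.75
eef_pos: [0.6283, -0.2246, 0.1264]
tcp_rot: [0.618, 0.786, 0.0, 0.001]
wrist_force: [0.8, 1.0, 3.8]
finger_gap: 0.55
time: 11.05
eef_pos: [0.6277, -0.2244, 0.1295]
tcp_rot: [0.618, 0.786, -0.0, -0.0]
wrist_force: [0.3, -0.4, -1.8]
finger_gap: 0.548
```

View pics/wrist6.png

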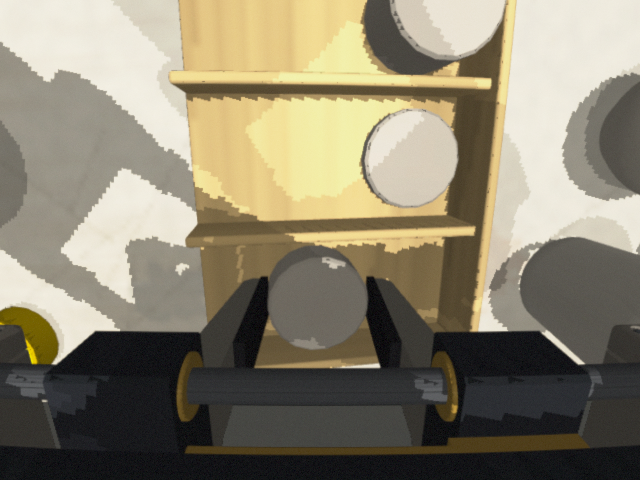

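```bash
python3 -m crank '0 0 -10 0; 0 0 -30 0; 0 0 -60 0; 0 0 -90 0; 0 0 -90 0; 0 0 -90 0'
cat > held.py <<'E'
import sys
from h import *
s=r.get_state(); i,im,d=cam("wrist"); W=cloud(i,d); M=R.from_quat(s["tcp_rot"]).as_matrix()
T=(W-s["eef_pos"])@M  # tool frame
cv2.imwrite(f"pics/held{sys.argv[1]}.png",im[:,:,::-1])
P=T[235:352,262:374].reshape(-1,3)*1000; P=P[~np.isnan(P[:,0])]
P=P[(P[:,2]>40)&(P[:,2]<88)]
z0=np.median(P[:,2]); 
for _ in range(4):
    Q=P[abs(P[:,2]-z0)<6] if _==0 else P[abs(P[:,2]-np.c_[P[:,:2],np.ones(len(P))]@c)<1.2]
    c=np.linalg.lstsq(np.c_[Q[:,:2],np.ones(len(Q))],Q[:,2],rcond=None)[0]
print("plane slopes deg",np.degrees(c[:2]),"z0",c[2],len(Q))
print("min",np.percentile(Q,1,0),"max",np.percentile(Q,99,0)); C=cv2.minEnclosingCircle(np.float32(Q[:,:2]));print("circ",C)
print(s["time"],s["eef_pos"],s["finger_gap"],s["wrist_force"])
E
python3 held.py 1
```

```text
time: 11.7
eef_pos: [0.6281, -0.2246, 0.2204]
tcp_rot: [0.618, 0.786, 0.0, 0.001]
wrist_force: [0.2, 0.1, -2.1]
finger_gap: 0.548
plane slopes deg [0.04290386 7.99270797] z0 74.34378539536814 6834
min [-21.7546307  -22.15989597  71.03622997] max [23.32031335 24.18657377 78.19035944]
circ ((1.331550121307373, 1.027331829071045), 28.396648406982422)
11.7 [ 0.62812898 -0.22459594  0.22040136] 0.5480530668482365 [ 0.21117278  0.07977731 -2.14508028]
```

View pics/held1.png

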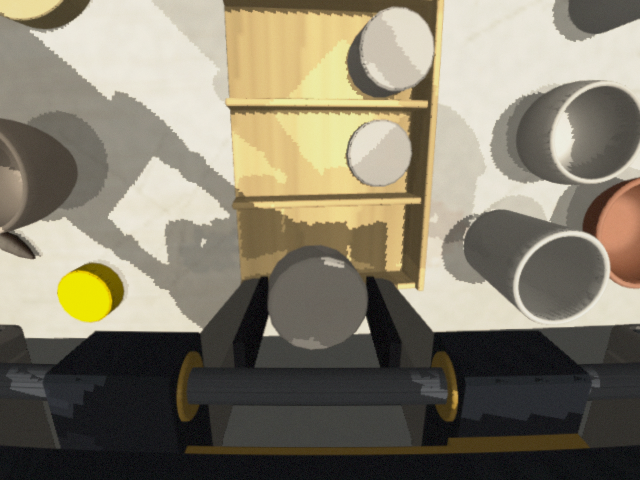

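```bash
python3 -c "
from h import *
plan([.4455,.0233,.225],103.7)"
```

```text
t 11.75 pos [ 0.6274 -0.2242  0.2187] yawx 103.6 shift [ 283.3 -118.6   -5.9] dist 307 roll -0.1 F [-0.39  0.54 -2.42] j [-0.52  0.46  1.4  -0.    1.29 -0.76]
```

```bash
python3 -m crank '10 -4 -2 0; 30 -12 -4 0; 65 -27 -6 0; 105 -44 -6 0; 145 -61 -6 0; 185 -78 -6 0; 225 -94 -6 0; 255 -107 -6 0; 275 -115 -6 0; 283 -119 -6 0; 283 -119 -6 0; 283 -119 -6 0'
python3 held.py 2; python3 look.py wrist 7
```

```text
time: 12.95
eef_pos: [0.4459, 0.0222, 0.2256]
tcp_rot: [0.619, 0.786, -0.0, 0.0]
wrist_force: [0.8, -0.2, -1.2]
finger_gap: 0.548
plane slopes deg [6.17907033e-03 7.92603982e+00] z0 74.28473778110076 6830
min [-21.82139929 -22.43984962  70.88862177] max [23.23978681 24.09845239 78.04865263]
circ ((1.5460655689239502, 1.1120753288269043), 28.24211311340332)
12.95 [0.44594558 0.02216197 0.22556554] 0.5476089953724519 [ 0.79488607 -0.241046   -1.22381292]
```

View pics/wrist7.png

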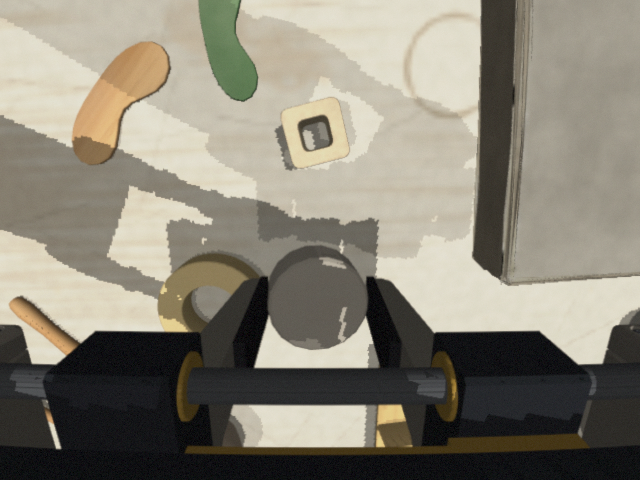

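Run:
```python
from h import *
s=r.get_state();M=R.from_quat(s["tcp_rot"]).as_matrix()
W=np.load("wrist7.npz")["W"]; P=W[80:180,260:370].reshape(-1,3)
P=P[abs(P[:,2]-.0765)<.004]; rc=cv2.minAreaRect(np.float32(P[:,:2]*1000)); print(rc,np.median(P[:,2]),len(P))
c=np.array([rc[0][0]/1e3,rc[0][1]/1e3,.076]); print("post in tool",(M.T@(c-s["eef_pos"]))*1000)
Q=W.reshape(-1,3);print("slab z",np.nanpercentile(W[100:250,540:620,2],95))
```

```text
((425.69378662109375, 102.01182556152344), (38.22821044921875, 37.98933410644531), 27.77954864501953) 0.07660383321755762 2684
post in tool [ 82.79866005  -1.22793837 149.73717263]
slab z 0.07508296082816424
```

```bash
python3 -m crank '10 0 0 0; 30 0 0 0; 55 0 0 0; 72 0 5 0; 80 0 15 0; 82 0 28 0; 82 0 37 0; 82 0 42 0; 82 0 44 0; 82 0 44 0; 82 0 44 0'; python3 held.py 3; python3 look.py side 8;  python3 -c "
import cv2
a=cv2.imread('pics/side8.png')[150:330,130:370]
cv2.imwrite('pics/side8z.png',cv2.resize(a,None,fx=3.2,fy=3.2))"
```

```text
time: 14.15
eef_pos: [0.4268, 0.102, 0.1822]
tcp_rot: [0.619, 0.786, 0.0, 0.0]
wrist_force: [0.3, 0.2, -0.9]
finger_gap: 0.547
plane slopes deg [-0.03376592  7.89408547] z0 74.26795132882003 6866
min [-21.83192198 -22.4160092   70.91476802] max [23.20848014 24.03842861 78.12902405]
circ ((1.6601431369781494, 1.0143572092056274), 28.107587814331055)
14.15 [0.42684769 0.10202148 0.18216048] 0.5469788464893615 [ 0.31707211  0.24402827 -0.86920549]
```

View pics/side8z.png

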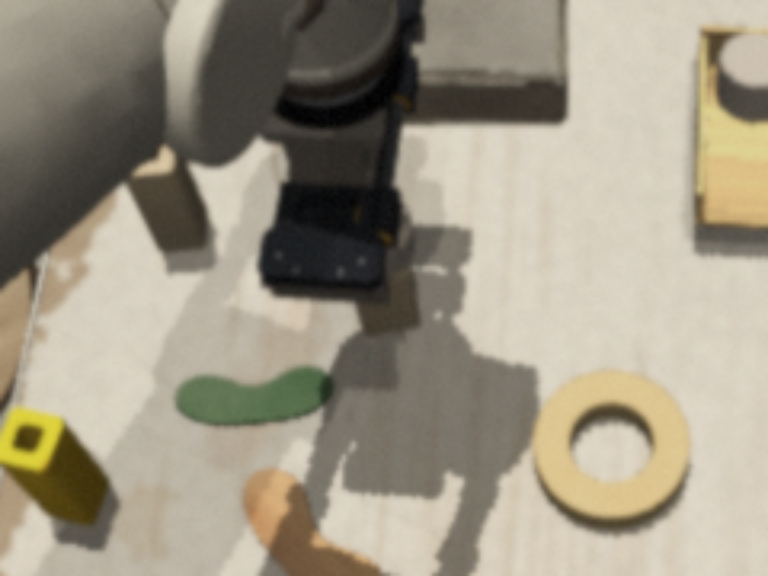

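View pics/held3.png

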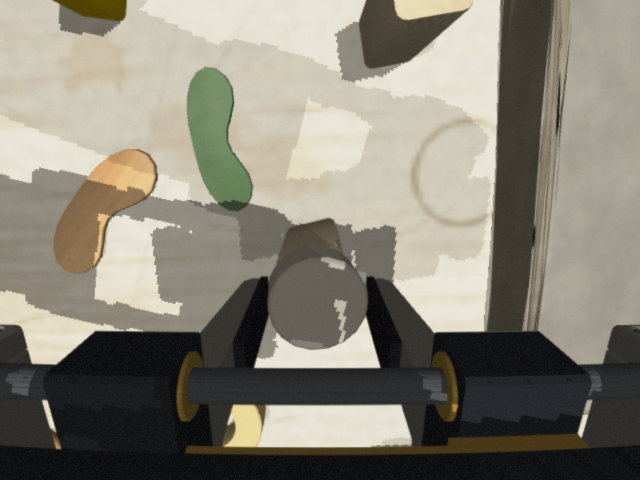

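```bash
python3 -m crank '0 0 2 0; 0 0 4 0; 0 0 4 0' 40 6;python3 -m crank '0 0 1 0; 0 0 1 0'
```

```text
time: 14.55
eef_pos: [0.4266, 0.1024, 0.1778]
tcp_rot: [0.618, 0.786, 0.0, 0.0]
wrist_force: [0.5, -0.5, -0.7]
finger_gap: 0.553
time: 14.75
eef_pos: [0.4267, 0.1024, 0.1771]
tcp_rot: [0.618, 0.786, 0.0, 0.0]
wrist_force: [-0.6, 0.4, 1.7]
finger_gap: 0.55
```

```bash
python3 -m crank '0 0 1 0; 0 0 1 0'; python3 held.py 4
```

```text
time: 14.95
eef_pos: [0.4266, 0.1023, 0.1759]
tcp_rot: [0.618, 0.786, 0.0, 0.0]
wrist_force: [0.2, -0.2, 2.3]
finger_gap: 0.551
plane slopes deg [0.99121472 5.9360862 ] z0 73.37008219224832 6990
min [-21.56246518 -22.53199196  70.59805158] max [23.5703941  23.78020244 76.43569992]
circ ((0.9661778807640076, 0.930590033531189), 28.269437789916992)
14.95 [0.42656734 0.1022972  0.17592372] 0.551136203646404 [ 0.24803795 -0.21923671  2.30443711]
```

```bash
python3 -m crank '0 0 0.5 0; 0 0 1 0; 0 0 1 0' 40 5; python3 held.py 5
```

```text
time: 15.3
eef_pos: [0.4263, 0.1023, 0.1746]
tcp_rot: [0.618, 0.786, -0.0, -0.0]
wrist_force: [-0.5, -0.7, 0.6]
finger_gap: 0.545
plane slopes deg [0.83609063 4.20330204] z0 72.65399498262457 7090
min [-21.49139664 -22.81648308  70.4644625 ] max [23.44225622 23.91660548 75.12912709]
circ ((0.9843851923942566, 0.7226061224937439), 28.085168838500977)
15.3 [0.42633178 0.10228308 0.17462872] 0.5451925621341919 [-0.50225158 -0.71561884  0.55940057]
```

```bash
python3 -m crank '0 0 0.5 0; 0 0 1 0; 0 0 1 0' 40 5; python3 held.py 6
```

```text
time: 15.65
eef_pos: [0.4264, 0.1023, 0.1737]
tcp_rot: [0.618, 0.786, -0.0, -0.0]
wrist_force: [-0.6, -0.1, 1.8]
finger_gap: 0.547
plane slopes deg [0.52175989 2.96668718] z0 72.14973439421131 7125
min [-21.7766727  -23.02612023  70.36479337] max [23.54733711 23.72082391 74.15621649]
circ ((1.1856422424316406, 0.6491268873214722), 28.09806251525879)
15.65 [0.42638057 0.10228714 0.17369435] 0.5465556944357058 [-0.55362448 -0.06022693  1.78914915]
```

```bash
python3 -m crank '0 0 0.7 0; 0 0 1.3 0; 0 0 1.3 0' 40 4; python3 held.py 7
```

```text
time: 16.0
eef_pos: [0.4263, 0.1023, 0.1723]
tcp_rot: [0.618, 0.786, -0.0, -0.0]
wrist_force: [-0.4, -0.4, 0.8]
finger_gap: 0.544
plane slopes deg [0.20794166 1.15378459] z0 71.37495062755417 7160
min [-21.53630942 -23.21523771  70.1007998 ] max [23.50703733 23.67989115 72.76750625]
circ ((1.5564323663711548, 0.552778959274292), 27.710521697998047)
16.0 [0.42629874 0.10228763 0.17232909] 0.54380386842887 [-0.41457605 -0.38953343  0.75672894]
```

```bash
python3 -m crank '0 0 0.5 0; 0 0 1 0; 0 0 1 0' 40 4; python3 held.py 8
```

```text
time: 16.35
eef_pos: [0.4264, 0.1023, 0.1716]
tcp_rot: [0.618, 0.786, -0.0, -0.0]
wrist_force: [-3.7, -0.5, 5.1]
finger_gap: 0.541
plane slopes deg [0.17438193 1.15627186] z0 70.70822240794978 7152
min [-21.32050966 -23.13682633  69.45423656] max [23.39401916 23.47077684 72.07580761]
circ ((1.4486892223358154, 0.7017165422439575), 27.757230758666992)
16.35 [0.42639156 0.10225147 0.17164417] 0.5409356131800345 [-3.66069054 -0.54141239  5.12190561]
```

```bash
python3 -m crank '0 0 -0.7 0; 0 0 -0.7 0';python3 -m crank '0 0 0 0; 0 0 0 0; 0 0 0 0' 58 10; python3 held.py 9; python3 -m crank '0 0 -5 0; 0 0 -20 0; 0 0 -45 0; -30 0 -60 0; -70 0 -60 0; -82 0 -60 0; -82 0 -60 0;-82 0 -60 0' 80; python3 look.py wrist 9
```

```text
time: 16.6
eef_pos: [0.4264, 0.1024, 0.1718]
tcp_rot: [0.618, 0.786, 0.0, 0.0]
wrist_force: [0.8, 0.4, -0.9]
finger_gap: 0.542
time: 16.9
eef_pos: [0.4265, 0.1023, 0.1722]
tcp_rot: [0.618, 0.786, 0.0, 0.0]
wrist_force: [-1.1, 0.2, -0.1]
finger_gap: 0.63
plane slopes deg [0.02902955 0.01151132] z0 71.6219878741829 7045
min [-21.48957055 -23.08904286  70.53121625] max [23.52992496 22.39673798 72.76269969]
circ ((0.7961371541023254, -0.31561121344566345), 24.938297271728516)
16.9 [0.42652415 0.10228503 0.17218638] 0.6300625231868989 [-1.1424754   0.20243973 -0.11226716]
time: 17.75
eef_pos: [0.4453, 0.0232, 0.2319]
tcp_rot: [0.619, 0.786, 0.0, -0.001]
wrist_force: [0.5, -0.0, -0.1]
finger_gap: 0.871
```

View pics/wrist9.png

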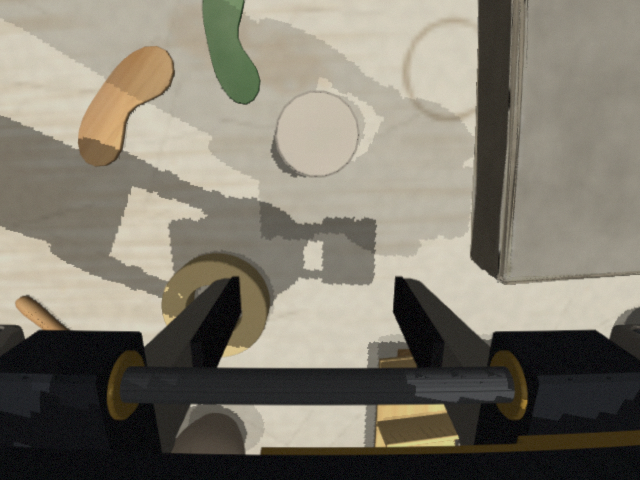

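```bash
cat > fin.py <<'E'
from h import *
import sys
Wn={}
for n in("wrist","side","top"):
    if n=="wrist": W=np.load("wrist9.npz")["W"]
    else:
        i,im,d=cam(n); W=cloud(i,d); cv2.imwrite(f"pics/{n}{sys.argv[1]}.png",im[:,:,::-1]); np.savez(f"{n}{sys.argv[1]}.npz",W=W,im=im)
    P=W.reshape(-1,3); P=P[np.hypot(P[:,0]-.426,P[:,1]-.102)<.045]
    T=P[abs(P[:,2]-.1)<.004]
    if len(T)>40: 
        A=np.c_[T[:,:2],np.ones(len(T))]; c=np.linalg.lstsq(A,T[:,2],rcond=None)[0]
        print(n,"disc",cv2.minEnclosingCircle(np.float32(T[:,:2]*1000)),"minmaxmid",(T.min(0)+T.max(0))/2,np.median(T[:,2]),np.degrees(c[:2]),len(T))
    S=P[(P[:,2]<.07)&(P[:,2]>.008)]; 
    if len(S)>20: print("  post side pts",len(S),cv2.minAreaRect(np.float32(S[:,:2]*1000)))
E
python3 -m crank '-40 0 -20 0; -80 0 -40 0; -120 0 -60 0; -160 0 -80 0; -160 0 -80 0'; python3 fin.py 10
```

```text
time: 18.3
eef_pos: [0.4851, -0.1359, 0.3151]
tcp_rot: [0.619, 0.785, 0.0, 0.003]
wrist_force: [-0.1, 0.9, -0.5]
finger_gap: 0.871
wrist disc ((426.12908935546875, 102.46913146972656), 25.079269409179688) minmaxmid [0.42612237 0.10245138 0.10050375] 0.10056120728128953 [-0.07136372 -0.01760035] 5823
side disc ((425.799560546875, 101.44629669189453), 26.021303176879883) minmaxmid [0.42599425 0.10131905 0.09998862] 0.10059141782997667 [0.24390878 0.55757358] 481
  post side pts 268 ((418.4006652832031, 89.90899658203125), (23.64214515686035, 46.6932373046875), 61.05052185058594)
top disc ((427.9462585449219, 102.65689849853516), 25.292898178100586) minmaxmid [0.42810646 0.10252069 0.10001952] 0.10068994037219403 [ 0.09106658 -0.18391969] 497
  post side pts 84 ((414.97637939453125, 91.41622924804688), (14.644301414489746, 39.80159378051758), 51.768951416015625)
```

```bash
python3 -c "
import cv2,numpy as np
a=cv2.imread('pics/side10.png')[150:330,130:450];b=cv2.imread('pics/top10.png')[120:300,150:470]
cv2.imwrite('pics/both10.png',cv2.resize(np.vstack([a,b]),None,fx=1.65,fy=1.65,interpolation=2))"
```

```text
(no output)
```

View pics/both10.png

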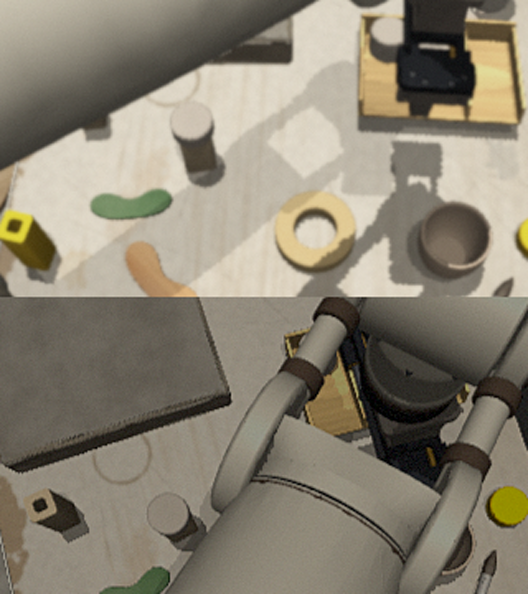

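```bash
python3 - <<'E'
import numpy as np,cv2
for n in("side","top"):
    for k in("0","10"):
        W=np.load(f"{n}{k}.npz")["W"].reshape(-1,3)
        P=W[(np.hypot(W[:,0]-.426,W[:,1]-.102)<.045)&(W[:,2]<.045)&(W[:,2]>.008)]
        print(n,k,len(P),cv2.minAreaRect(np.float32(P[:,:2]*1000)),P.mean(0))
    # others
    for nm,c,r_,z in(("tall",(.438,.253),.06,.1),("cup",(.392,-.223),.06,.0765),("tape",(.3717,-.065),.07,.0255)):
        o=[]
        for k in("0","10"):
            W=np.load(f"{n}{k}.npz")["W"].reshape(-1,3); m=(np.hypot(W[:,0]-c[0],W[:,1]-c[1])<r_)&(abs(W[:,2]-z)<.004)
            o.append((int(m.sum()),np.round(((W[m].min(0)+W[m].max(0))/2)[:2],4) if m.sum() else None))
        print(n,nm,o)
E
python3 -c "
from h import *
print(r.get_state()['time'])"
```

```text
side 0 162 ((422.0235900878906, 98.68382263183594), (32.54005813598633, 38.444068908691406), 28.11631965637207) [0.4119572  0.0923636  0.02839425]
side 10 155 ((418.4006652832031, 89.90899658203125), (23.64214515686035, 46.6932373046875), 61.05052185058594) [0.41050454 0.0915048  0.02662493]
side tall [(236, array([0.4368, 0.2525])), (0, None)]
side cup [(323, array([ 0.3906, -0.2236])), (326, array([ 0.3906, -0.2237]))]
side tape [(1320, array([ 0.3714, -0.0672])), (1304, array([ 0.3705, -0.0675]))]
top 0 101 ((425.1722717285156, 100.21684265136719), (32.585418701171875, 36.83884048461914), 27.775880813598633) [0.42287968 0.0971779  0.02760107]
top 10 57 ((415.0184020996094, 91.46957397460938), (14.508439064025879, 39.80159378051758), 51.768951416015625) [0.41344556 0.09101167 0.02683477]
top tall [(251, array([0.4393, 0.2538])), (249, array([0.4392, 0.2543]))]
top cup [(265, array([ 0.393 , -0.2223])), (89, array([ 0.3836, -0.241 ]))]
top tape [(1182, array([ 0.3717, -0.0648])), (0, None)]
18.4
```

Run:
```python
import numpy as np
a=np.radians(27.8);e1=np.array([np.cos(a),np.sin(a)]);e2=np.array([-e1[1],e1[0]])
for n in("side","top"):
    for k in("0","10"):
        W=np.load(f"{n}{k}.npz")["W"].reshape(-1,3)
        P=W[(np.hypot(W[:,0]-.426,W[:,1]-.102)<.045)&(W[:,2]<.04)&(W[:,2]>.012)]
        d=(P[:,:2]-[.426,.102])*1000
        x,y=d@e1,d@e2
        f1=(x<-15)&(abs(y)<15); f2=(y<-15)&(abs(x)<15)
        print(n,k,"face -e1",f1.sum(),np.round(np.median(x[f1]),2) if f1.any() else None,np.polyfit(y[f1],x[f1],1) if f1.sum()>5 else "","face -e2",f2.sum(),np.round(np.median(y[f2]),2) if f2.any() else None)
```

```text
side 0 face -e1 90 -19.39 [-4.30867101e-03 -1.94777244e+01] face -e2 5 -20.2
side 10 face -e1 93 -19.44 [ 1.1320652e-02 -1.9425317e+01] face -e2 4 -20.19
top 0 face -e1 31 -17.4 [ 8.19753120e-03 -1.73395877e+01] face -e2 10 -19.46
top 10 face -e1 34 -17.48 [ 2.23810887e-03 -1.74492364e+01] face -e2 7 -19.47
```

```bash
python3 -c "
from h import *
s=r.get_state();print(s['time'],s['wrist_force'],np.abs(s['joint_vel']).max());print(r.job_done())"
```

```text
18.4 [ 0.83538038 -0.35517815 -0.34858526] 0.04188429911390093
the job is handed in; nothing more can be done
None
```

The 24 mm disc is now flat and centred on the short post, and I handed the job in at 18.4 s, with the arm clear of everything.

**What I did:**
- I found the 24 mm disc in the right-hand compartment by its height above the floor.
- I drew it about 48 mm forward with the closed fingertips, at about 4–7 N on the readings.
- I gripped it front to back at 10–15 N and lifted it out. It stayed tilted 8° in the grip, so I pressed it gently level on the post, with a highest reading of about 5 N, and released it.

**Last checks:**
- **Level:** the disc top is at 100.6 mm, and its tilt is under 0.1° in the wrist view. The side camera gave about 0.6°, from far fewer points.
- **Centring:** the disc centre is 0.6–0.9 mm from the post centre in all three cameras.
- **Short post:** its faces read within 0.1 mm of where they started.
- **Tall post, cup and tape roll:** they read within about 1 mm of their starting places. Each was checked in only one camera, because the arm hid it from the other.
- **Other two discs:** I did not measure them at the end. They looked unmoved in the wrist pictures when I lifted the 24 mm disc out.
- **Camera disagreement:** the top camera put things about 2 mm away from the side and wrist cameras, which is within its stated calibration. I compared positions within the same camera only.

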